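# Take the dished anvil with its setting ball off its stand

### The arm

A 6-joint arm with a two-finger parallel gripper is mounted at the origin on the work surface; the furniture and walls round the work are solid. World frame = base frame: x ahead of the robot, y to its left, z up, the work surface at z = 0. Lengths are in mm, angles in rad, forces in N, time in s.
With the tool pointing down it reaches from about 350 to 775 mm from the base axis. Payload 7.3 kg.
Tool frame: the origin (TCP) lies at the very end of the fingers, on their centre line; the grasp point (between the pads) lies bot.grasp_offset behind it (bot.grasp_offset is the distance from the TCP to the grasp point, in mm); z points along the fingers, y is the line along which they close (so a half turn about z gives the same grasp; the last joint's range is limited). The gripper opens to 92 mm and grips with 3 to 60 N. Pads are 19 mm wide; open, the fingers measure 130 mm over their backs; the gripper's body (75 mm by 190 mm) begins 47 mm behind the grasp point.
Start: joints at [-1.469, 0.342, 1.524, -0, 1.275, -0.146], TCP at [128.789, -508.978, 226.741] pointing down, gripper open.
Joint ranges: [-2.53, 2.53], [-0.77, 2.02], [0.04, 2.7], [-1, 4.14], [0.28, 2.66], [-3.11, 3.11]. Speed limits (rad/s): [2.57, 2.57, 3.14, 3.14, 3.14, 3.14].

### API

Orientations are given as [roll, pitch, yaw] about the fixed x, y, z axes, in that order (R = Rz(yaw) Ry(pitch) Rx(roll)).
In Python, from plant import bot gives the robot as it stands. The module is installed in compiled form; this text tells all that it offers.
- The arm moves only by the shell command python3 -m handwheel 'ROWS'. ROWS is JSON, a list of rows, each an object of numbers: "claw": the finger opening in mm, from 0 to 91.8; "dx", "dy", "dz": the shift along the tool's x, y, z in mm; "rx", "ry", "rz": the turn, a rotation vector about the tool's x, y, z in rad. A call has 1 to 10 rows; each row shifts and turns the commanded pose from where the row before left it, along the tool's axes as they then stand; what a row does not reach is not made up. A row lasts 1/10 s, in which the tool goes at most 50 mm and 8.59 degrees, less where a joint would pass 70% of its speed; a pose out of reach is approached as far as the arm can. A call is refused whole if a number of a shift passes 50 or a number of a turn 0.15, either way. A call with a gripper value outside its range is refused whole. The fingers move at their own pace and stop on an object; the grip force is fixed at half the most. Time passes only in rows, so rows that do not move let the fingers close. It gives the time, the measured TCP pose, the force and the opening at its end, in the units of the state.
- bot.get_obs(): the state, without advancing time (a new reading comes with each control period).
- bot.capture(name): name is "scene" or "top" or "wrist"; returns a dict with "frame" (400x640x3 uint8, red, green, blue), "camera_matrix" (3x3 intrinsics, pixels), "view" (4x4, takes a point from world to camera coordinates); the wrist camera has in their place "mount" (4x4, takes a point from camera to tool coordinates, whose origin is the TCP and whose axes are the flange's). Camera axes: x right, y down, z forward; pixel columns grow to the right and rows downward; lengths in mm; the calibration is good to about 2 mm. A picture is of the moment at which its call begins: read the wrist's pose just before it. There is no depth.
- bot.close_job(): hands the job in, once; it reports no verdict.
The state is a dict: "time": time; "joint_positions": joint angles; "dq": joint speeds; "tau": joint torques, N m; "tool_pos": TCP position; "tcp_rot": TCP orientation; "contact_force": force on the tool from outside, world axes, zero at the start; "moment": the same for the moment, N m; "grip_width": finger opening in mm.
Only numpy, scipy, OpenCV 4.12 (cv2) and the standard library are available. Lean on these libraries where they do the work, as an engineer would, in place of code of your own. Each camera call takes 0.05 s, during which the arm holds its last target. There are 200 camera calls.

### The job

The setting ball lies loose in the dished anvil on the inspection stand. Draw the small lock bolt fully out, turn the dish a quarter turn anticlockwise (seen from above) while it stays down on its seat, so that its two lugs come out from under the jaws, and lift it straight up, level and smoothly, with the ball lying in the middle all the way. Finish while still holding it level and still, about ten centimetres above its seat, ball in the middle, so that I can take it from you; leave the bolt drawn and do not shift the loose nut and the standing hexagon bolt beside the stand.

Things in the scene. Friction and masses are not known exactly. Their poses are not given: they have to be found in the camera images.
- stand: anvil stand, fixed to the bench: dark grey cast base plate 150 x 150 mm, 18 mm high, with a round pedestal (radius 58 mm at its top) and, on its -y side, a shelf 40 mm wide that reaches to y = -118 mm and carries the lock bolt. Origin on the bench top, exactly below the axis of the dish's seat, z up
- seat (a point): centre of the round seat under the dish, 60 mm above the bench. Two dark hooked jaws, outer radius 53 mm, round it, centred on the stand's 45 and 225 degree directions (0 = its +x, anticlockwise from above), each 72 degrees long; their lips reach in over the lugs to radius 33 mm, from 70.6 to 76 mm above the bench. Two dowels stop the dish at 97 degrees of turn
- dish: dished bronze anvil: a round cup, 60 mm outside diameter, 44 mm high, upright grooved wall, about 0.22 kg, origin in the centre of its underside, z up. Locked, its x axis lies along the stand's x (within 0.2 rad); lugs free of the jaws when turned 65 to 97 degrees anticlockwise from there. It turns easily, with 2 mm play sideways and upward. Above the jaws 28 mm of wall is free to grip, at any yaw
- dish_top (a point): point on the dish's axis at the height of its rim, 44 mm above its underside. The hollow top is a shallow cone (8 degrees out to radius 14 mm, then steeper to radius 26 mm), deepest, 7 mm below the rim, in the middle. The dish's two lugs are 6 mm thick, 2 to 8 mm above its underside, 52 degrees wide, and reach to radius 40 mm in its own 45 and 225 degree directions
- ball_center (a point): centre of the polished steel setting ball, 18 mm in diameter, 24 g, loose in the middle of the dish; at rest there its centre is 46 mm above the dish's underside. It starts to roll when the dish tilts by more than about 8 degrees or is accelerated sideways by more than about 1.3 m/s2
- lock_bolt (a joint): sliding lock bolt, 0 = home (its nose blocks the lug), 0.016 m = fully out; it slides along the stand's -y direction, away from the dish, with 2 N of friction, and stays where it is left. The dish can turn when the bolt is out by more than about 0.010
- bolt_knob (a point): middle of the grip of the bolt's upright round knob, 12 mm in diameter, 86 mm above the bench, 90 mm from the dish's axis on the stand's -y side when home. The knob stands on the flat bolt (10 mm wide, top at 70 mm) and ends at 92 mm. The bolt's guide (31 mm wide, top at 77 mm) begins 16 mm from the knob's axis on the dish's side; elsewhere the knob is free
- hex_nut: hexagon nut, 20 x 22 x 10 mm, lying on the bench to the left of the stand; not to be moved
- hex_bolt: hexagon bolt standing on its head, 24 x 28 mm, 60 mm high, on the bench to the left of the stand; not to be moved

How it is judged (in metres and radians):
On the way, in this order (a step that is already met when the one before it is completed fails the run):
1. the lock bolt is drawn (out by more than 12 mm) while the dish still stands locked on its seat (value of joint lock_bolt above 0.012 m and angle between the x axis of dish and the x axis of stand, either way round below 0.4 rad and z of dish in the frame of stand below 0.065 m), for 0.2 s.
2. the dish, still down on its seat, has been turned a quarter turn (more than 1.2 rad from the stand's x axis), ball in the middle (angle between the x axis of dish and the x axis of stand, either way round above 1.2 rad and z of dish in the frame of stand below 0.065 m and horizontal distance between dish and stand below 0.006 m and horizontal distance between ball_center and dish below 0.008 m), for 0.2 s.
At the end, for the whole second after the job is handed in: fingers hold the dish still, level (0.12 rad), over 1.15 rad turned from the stand's x axis, underside 70 to 180 mm above its seat, within 40 mm of the stand's axis, touching only fingers and ball; ball at rest within 6 mm of the dish's axis; bolt out over 12 mm (z of dish in the frame of stand between 0.13 and 0.24 m and horizontal distance between dish and stand below 0.04 m and angle between dish's own z axis and vertical below 0.12 rad and horizontal distance between ball_center and dish below 0.006 m and distance between ball_center and dish_top below 0.01 m and angle between the x axis of dish and the x axis of stand, either way round above 1.15 rad and contact force between the fingers and dish above 2 N and contact force between dish and stand below 0.05 N and linear speed of dish below 0.03 m/s and linear speed of ball below 0.05 m/s and value of joint lock_bolt above 0.012 m); the arm keeps its last pose, push and grip.
It fails at once if the ball rolls more than 16 mm from the dish's axis (horizontal distance between ball_center and dish above 0.016 m).
It fails at once if the dish is tipped by more than 0.25 rad (angle between dish's own z axis and vertical above 0.25 rad).
It fails at once if the loose nut or the standing hexagon bolt is shifted by more than 20 mm (distance of any of hex_nut, hex_bolt from where it was at the start of the episode above 0.02 m).
It also fails if it takes over 48 s, if anything falls off the work surface, if the arm or the gripper's body presses on something with over 40 N, if the wrist force passes 120 N, or if a joint passes its speed limit or range.

## Working session

There is one attempt and no reset: what is moved stays moved. The work goes in short steps, Python scripts to look and compute and a shell command to move; the robot and the scene stay as the last step left them, time stands still between calls to the robot, and variables do not carry over. Pictures are saved under pics/ and viewed, on a budget of 10 in all, crops included, one or two more only if the job needs it, and the job is handed in when it is done.

```bash
mkdir -p pics
cat > h.py <<'E'
import numpy as np, cv2
from plant import bot
def snap(n,f):
    o=bot.get_obs(); c=bot.capture(n); cv2.imwrite(f'pics/{f}.png',c['frame'][:,:,::-1])
    np.savez(f'pics/{f}.npz',**{k:np.array(v) for k,v in c.items()}); return c,o
def ray(K,V,u,v,z):
    R=V[:3,:3];t=V[:3,3];C=-R.T@t;d=R.T@np.linalg.inv(K)@[u,v,1];return C+d*(z-C[2])/d[2]
def proj(K,V,p):
    q=K@(V[:3,:3]@np.array(p)+V[:3,3]);return q[:2]/q[2]
E
python3 - <<'E'
from h import *
for n in ('scene','top'):
    c,o=snap(n,n+'0'); print(n,np.round(c['view'],3).tolist(),c['camera_matrix'][0,0])
print(bot.grasp_offset,o)
E
```

```text
scene [[0.472, -0.882, 0.013, -377.78], [-0.332, -0.192, -0.924, 213.718], [0.817, 0.431, -0.383, 619.845], [0.0, 0.0, 0.0, 1.0]] 388.27023299567566
top [[0.015, -1.0, -0.012, -186.829], [-0.99, -0.013, -0.14, 449.975], [0.14, 0.014, -0.99, 885.507], [0.0, 0.0, 0.0, 1.0]] 428.9681416923063
18.8 {'time': 0.05, 'joint_positions': array([-1.46902825e+00,  3.42700193e-01,  1.52498913e+00, -1.50609453e-05,
        1.27538634e+00, -1.46025010e-01]), 'dq': array([ 0.00016664, -0.00153081, -0.00035822, -0.00096237,  0.00133566,
       -0.00158858]), 'tau': array([ 1.21242330e-03, -4.32422912e+01, -2.44997084e+01,  7.18362420e-02,
        5.21921867e-02, -4.30576790e-05]), 'tool_pos': array([ 128.7283245 , -508.56980252,  226.0663813 ]), 'tcp_rot': array([-3.14012333e+00, -2.01539446e-04,  2.47797335e-01]), 'contact_force': array([-0.5082612 , -0.03101672,  0.2884943 ]), 'moment': array([ 0.00584381, -0.01208986, -0.01324492]), 'grip_width': 91.77388917067823}
```

View pics/top0.png

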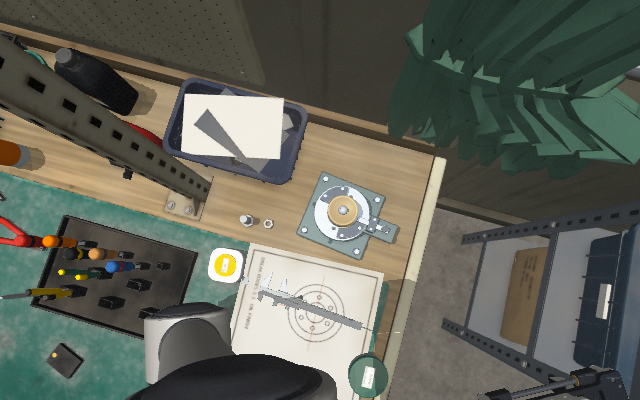

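View pics/scene0.png

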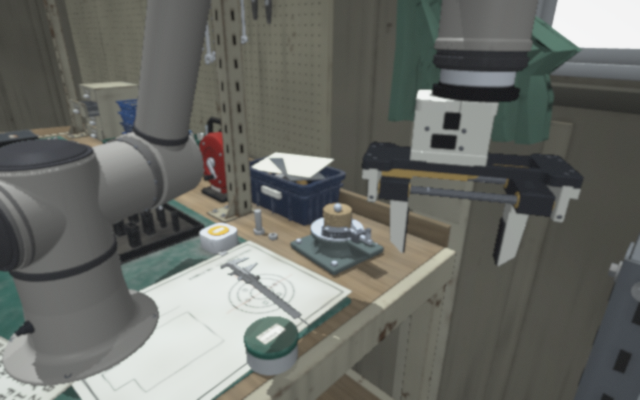

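The top view shows the dish at about (343,211), the guide and knob at about (383,230), and the nut and bolt at (268,224) and (247,219). The scene view agrees. I'll enlarge the stand.

Run:
```python
from h import *
im=cv2.imread('pics/top0.png')[160:265,290:410]
cv2.imwrite('pics/c1.png',cv2.resize(im,None,fx=5.5,fy=5.5,interpolation=cv2.INTER_CUBIC))
f=np.load('pics/top0.npz');K,V=f['camera_matrix'],f['view']
for n,p in dict(dish=(343,211,104),ball=(344,210,106),knob=(384,231,92),nut=(268,224,10),bolt=(247,219,60)).items(): print(n,ray(K,V,*p).round(1))
h=cv2.cvtColor(cv2.imread('pics/top0.png'),cv2.COLOR_BGR2HSV)[160:265,290:410]
m=cv2.inRange(h,(10,90,80),(25,255,255)); m[:25]=0
n,l,s,c=cv2.connectedComponentsWithStats(m)
for i in range(1,n):
  if s[i,4]>40: print(s[i]+[290,160,0,0,0],c[i]+[290,160])
```

```text
dish [ 424.1 -233.4  104. ]
ball [ 425.9 -235.3  106. ]
knob [ 387.  -314.9   92. ]
nut [404.8 -75.5  10. ]
bolt [410.1 -38.2  60. ]
[290 185  22  19 225] [298.09777778 193.28888889]
```

View pics/c1.png

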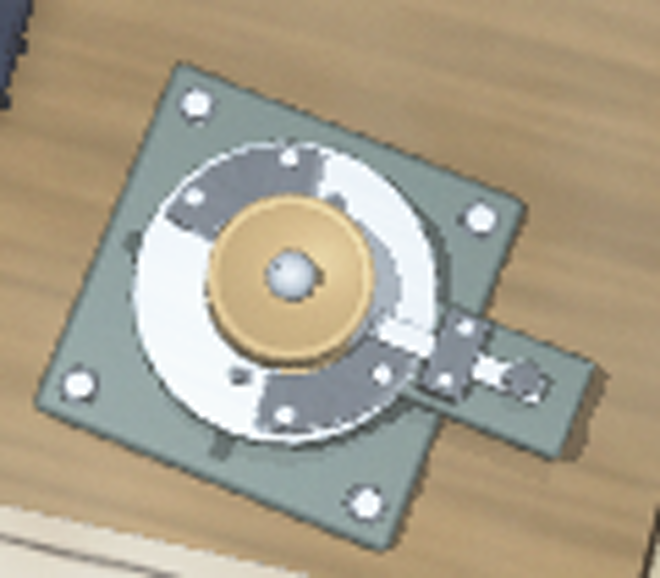

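Run:
```python
from h import *
f=np.load('pics/top0.npz');K,V=f['camera_matrix'],f['view']
g=lambda u,v,z: ray(K,V,u/5.5+290-.4,v/5.5+160-.4,z)
c=[g(*p,18) for p in [(180,64),(525,200),(385,550),(38,405)]]
b=[g(*p,20) for p in [(197,103),(481,218),(367,503),(78,384)]]
for q in (c,b): print(np.mean(q,0).round(1),[np.linalg.norm(q[i]-q[i-1]).round(1) for i in range(4)],[np.degrees(np.arctan2(*(q[i]-q[j])[1::-1])).round(1) for i,j in((3,2),(0,1),(0,3),(1,2))])
d=g(291,281,104);k=g(525,382,92);B=g(290,275,106)
print('dish',d,'ball',B,'knob',k,'vec ang',np.degrees(np.arctan2(*(k-d)[1::-1])),np.linalg.norm((k-d)[:2]))
```

```text
[ 426.5 -233.    18. ] [np.float64(146.4), np.float64(146.4), np.float64(147.9), np.float64(145.5)] [np.float64(68.2), np.float64(68.8), np.float64(-21.5), np.float64(-21.8)]
[ 427.1 -232.4   20. ] [np.float64(120.6), np.float64(120.5), np.float64(120.3), np.float64(120.9)] [np.float64(68.5), np.float64(68.3), np.float64(-21.9), np.float64(-21.7)]
dish [ 424.73493687 -232.45963471  104.        ] ball [ 426.63272513 -231.99652923  106.        ] knob [ 390.91101115 -316.98631779   92.        ] vec ang -111.8091531149664 91.04294647850242
```

```bash
python3 -m handwheel '[{"claw":50,"rz":-0.135},{"claw":50,"rz":-0.135},{"claw":50,"rz":-0.135},{"claw":50,"rz":-0.135},{"claw":50,"rz":-0.135},{"claw":50,"rz":-0.135},{"claw":50,"rz":-0.135},{"claw":50}]'
python3 -m handwheel '[{"claw":50,"dx":20,"dy":12},{"claw":50,"dx":32,"dy":20},{"claw":50,"dx":35,"dy":22},{"claw":50,"dx":35,"dy":22},{"claw":50,"dx":35,"dy":22},{"claw":50,"dx":35,"dy":22},{"claw":50,"dx":35,"dy":22},{"claw":50,"dx":30,"dy":20},{"claw":50,"dx":19,"dy":12},{"claw":50}]'
cat > tgt.py <<'E'
import sys
from h import *
from scipy.spatial.transform import Rotation as R
x,y,z,yaw=map(float,sys.argv[1:5]);o=bot.get_obs();r=R.from_euler('xyz',o['tcp_rot'])
t=R.from_euler('xyz',[np.pi,0,yaw])
print('t',round(o['time'],2),'pos',o['tool_pos'].round(1),'rpy',o['tcp_rot'].round(4),'w',round(o['grip_width'],1),'F',o['contact_force'].round(1))
print('tool shift',r.inv().apply(np.array([x,y,z])-o['tool_pos']).round(2),'rotvec',(r.inv()*t).as_rotvec().round(4))
E
python3 tgt.py 392 -316.6 76 1.192
```

```text
t 0.1 pos [ 128.8 -508.6  226.1] rpy [-3.1403e+00 -2.0000e-04  2.4780e-01] w 91.6 F [-0.2  0.2  0.5]
tool shift [ 302.26 -121.4   150.35] rotvec [-1.100e-03 -8.000e-04 -9.442e-01]invalid input at $[0]: expected keys claw, dx, dy, dz, rx, ry, rz
invalid input at $[0]: expected keys claw, dx, dy, dz, rx, ry, rz
```

All seven keys are required in each row.

```bash
python3 -m handwheel '[{"claw":50,"dx":0,"dy":0,"dz":0,"rx":0,"ry":0,"rz":-0.135},{"claw":50,"dx":0,"dy":0,"dz":0,"rx":0,"ry":0,"rz":-0.135},{"claw":50,"dx":0,"dy":0,"dz":0,"rx":0,"ry":0,"rz":-0.135},{"claw":50,"dx":0,"dy":0,"dz":0,"rx":0,"ry":0,"rz":-0.135},{"claw":50,"dx":0,"dy":0,"dz":0,"rx":0,"ry":0,"rz":-0.135},{"claw":50,"dx":0,"dy":0,"dz":0,"rx":0,"ry":0,"rz":-0.135},{"claw":50,"dx":0,"dy":0,"dz":0,"rx":0,"ry":0,"rz":-0.135},{"claw":50,"dx":0,"dy":0,"dz":0,"rx":0,"ry":0,"rz":0}]'
python3 -m handwheel '[{"claw":50,"dx":20,"dy":12,"dz":0,"rx":0,"ry":0,"rz":0},{"claw":50,"dx":32,"dy":20,"dz":0,"rx":0,"ry":0,"rz":0},{"claw":50,"dx":35,"dy":22,"dz":0,"rx":0,"ry":0,"rz":0},{"claw":50,"dx":35,"dy":22,"dz":0,"rx":0,"ry":0,"rz":0},{"claw":50,"dx":35,"dy":22,"dz":0,"rx":0,"ry":0,"rz":0},{"claw":50,"dx":35,"dy":22,"dz":0,"rx":0,"ry":0,"rz":0},{"claw":50,"dx":35,"dy":22,"dz":0,"rx":0,"ry":0,"rz":0},{"claw":50,"dx":30,"dy":20,"dz":0,"rx":0,"ry":0,"rz":0},{"claw":50,"dx":19,"dy":12,"dz":0,"rx":0,"ry":0,"rz":0},{"claw":50,"dx":0,"dy":0,"dz":0,"rx":0,"ry":0,"rz":0}]'
python3 tgt.py 392 -316.6 76 1.192
```

```text
time: 0.9
tool_pos: [128.8, -508.7, 226.3]
tcp_rot: [-3.141, -0.001, 1.194]
contact_force: [0.0, -0.1, -0.7]
grip_width: 49.9
time: 1.9
tool_pos: [394.1, -314.8, 226.5]
tcp_rot: [3.142, -0.001, 1.193]
contact_force: [-0.7, -0.2, -0.2]
grip_width: 49.8
t 1.9 pos [ 394.1 -314.8  226.5] rpy [ 3.1416e+00 -7.0000e-04  1.1928e+00] w 49.8 F [-0.7 -0.2 -0.2]
tool shift [ -2.53  -1.35 150.48] rotvec [ 0.     -0.0007  0.0008]
```

```bash
cat >> h.py <<'E'
from scipy.spatial.transform import Rotation as R
def wview(c,o):
    T=np.eye(4);T[:3,:3]=R.from_euler('xyz',o['tcp_rot']).as_matrix();T[:3,3]=o['tool_pos'];return np.linalg.inv(T@c['mount'])
E
python3 - <<'E'
from h import *
c,o=snap('wrist','w1');V=wview(c,o);K=c['camera_matrix'];np.savez('pics/w1v',K=K,V=V)
print(V.round(2).tolist(),K.round(1).tolist())
for n,p in dict(knob=(392,-316.6,92),dish=(426.3,-232.6,104)).items(): print(n,proj(K,V,p).round(1))
E
```

```text
[[0.93, -0.37, 0.0, -482.72], [-0.35, -0.89, 0.29, -175.4], [-0.11, -0.27, -0.96, 349.53], [0.0, 0.0, 0.0, 1.0]] [[328.2, 0.0, 316.1], [0.0, 328.2, 195.7], [0.0, 0.0, 1.0]]
knob [314.5 189.3]
dish [315.3  85.8]
```

View pics/w1.png

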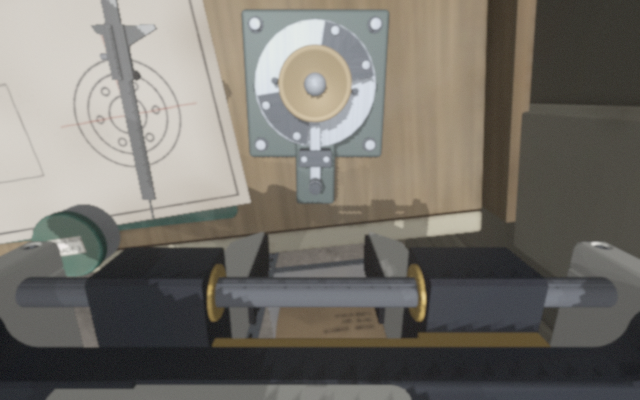

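Wrist view: knob at about (316,187), dish centre at about (315,84). Both are within 2 px of the prediction. I'll refine the dish with a colour mask.

Run:
```python
from h import *
f=np.load('pics/w1v.npz');K,V=f['K'],f['V']
im=cv2.imread('pics/w1.png');h=cv2.cvtColor(im,cv2.COLOR_BGR2HSV)
m=cv2.inRange(h,(8,70,70),(28,255,255));m[:,:270]=0;m[:,362:]=0;m[:35]=0;m[130:]=0
m=cv2.morphologyEx(m,cv2.MORPH_OPEN,np.ones((3,3)))
cs=cv2.findContours(m,cv2.RETR_EXTERNAL,cv2.CHAIN_APPROX_NONE)[0];c=max(cs,key=cv2.contourArea)
print('circle',cv2.minEnclosingCircle(c),cv2.fitEllipse(c))
(e,_,_)=cv2.fitEllipse(c);print('dish',ray(K,V,*e,104).round(1),'knob',ray(K,V,316,186.5,92).round(1))
q=[ray(K,V,u,v,18) for u,v in [(244,12),(389,10),(381,156),(250,157)]];print('stand',np.mean(q,0).round(1))
for i in range(4):print(np.linalg.norm(q[i]-q[i-1]).round(1))
hh=[ray(K,V,u,v,20) for u,v in [(255,23),(376,23),(371,145),(261,145)]];print('stand2',np.mean(hh,0).round(1))
```

```text
Traceback (most recent call last):
ValueError: max() iterable argument is empty
```

Run:
```python
from h import *
f=np.load('pics/w1v.npz');K,V=f['K'],f['V']
im=cv2.imread('pics/w1.png');h=cv2.cvtColor(im,cv2.COLOR_BGR2HSV);print(h[84,[285,295,335]],h[84,265])
m=cv2.inRange(h,(5,60,40),(35,255,255));m[:,:270]=0;m[:,362:]=0;m[:35]=0;m[130:]=0
cs=cv2.findContours(m,cv2.RETR_EXTERNAL,cv2.CHAIN_APPROX_NONE)[0];c=max(cs,key=cv2.contourArea)
e=cv2.fitEllipse(c);print('ell',e);e=e[0]
print('dish',ray(K,V,*e,104).round(1),'knob',ray(K,V,316,186.5,92).round(1))
q=[ray(K,V,u,v,18) for u,v in [(244,12),(389,10),(381,156),(250,157)]];print('stand',np.mean(q,0).round(1),[np.linalg.norm(q[i]-q[i-1]).round(1) for i in range(4)])
hh=[ray(K,V,u,v,20) for u,v in [(255,23),(376,23),(371,145),(261,145)]];print('stand2',np.mean(hh,0).round(1))
```

```text
[[ 20  60 180]
 [ 18  61 185]
 [ 20  55 189]] [101   9 230]
ell ((333.0232238769531, 66.41522979736328), (12.021346092224121, 35.102718353271484), 139.31642150878906)
dish [ 444.9 -224.2  104. ] knob [ 394.3 -314.6   92. ]
stand [ 426.9 -232.5   18. ] [np.float64(146.3), np.float64(144.9), np.float64(146.9), np.float64(147.7)]
stand2 [ 427.1 -231.5   20. ]
```

```bash
python3 - <<'E'
from h import *
f=np.load('pics/w1v.npz');K,V=f['K'],f['V']
h=cv2.cvtColor(cv2.imread('pics/w1.png'),cv2.COLOR_BGR2HSV)
m=cv2.inRange(h,(8,38,40),(32,255,255));m[:,:272]=0;m[:,360:]=0;m[:38]=0;m[128:]=0
m=cv2.morphologyEx(m,cv2.MORPH_CLOSE,np.ones((5,5)))
c=max(cv2.findContours(m,cv2.RETR_EXTERNAL,cv2.CHAIN_APPROX_NONE)[0],key=cv2.contourArea)
e=cv2.fitEllipse(cv2.convexHull(c));print(e,ray(K,V,*e[0],104).round(1),ray(K,V,315.5,83,108).round(1))
E
python3 -m handwheel '[{"claw":50,"dx":-1,"dy":0,"dz":10,"rx":0,"ry":0,"rz":0},{"claw":50,"dx":0,"dy":0,"dz":20,"rx":0,"ry":0,"rz":0},{"claw":50,"dx":0,"dy":0,"dz":25,"rx":0,"ry":0,"rz":0},{"claw":50,"dx":0,"dy":0,"dz":25,"rx":0,"ry":0,"rz":0},{"claw":50,"dx":0,"dy":0,"dz":25,"rx":0,"ry":0,"rz":0},{"claw":50,"dx":0,"dy":0,"dz":20,"rx":0,"ry":0,"rz":0},{"claw":50,"dx":0,"dy":0,"dz":12,"rx":0,"ry":0,"rz":0},{"claw":50,"dx":0,"dy":0,"dz":8,"rx":0,"ry":0,"rz":0},{"claw":50,"dx":0,"dy":0,"dz":5,"rx":0,"ry":0,"rz":0},{"claw":50,"dx":0,"dy":0,"dz":0,"rx":0,"ry":0,"rz":0}]'
python3 -m handwheel '[{"claw":25,"dx":0,"dy":0,"dz":0,"rx":0,"ry":0,"rz":0},{"claw":18,"dx":0,"dy":0,"dz":0,"rx":0,"ry":0,"rz":0},{"claw":14,"dx":0,"dy":0,"dz":0,"rx":0,"ry":0,"rz":0},{"claw":12,"dx":0,"dy":0,"dz":0,"rx":0,"ry":0,"rz":0},{"claw":6,"dx":0,"dy":0,"dz":0,"rx":0,"ry":0,"rz":0},{"claw":6,"dx":0,"dy":0,"dz":0,"rx":0,"ry":0,"rz":0},{"claw":6,"dx":0,"dy":0,"dz":0,"rx":0,"ry":0,"rz":0}]'
```

```text
((314.6043701171875, 83.30189514160156), (72.4269790649414, 76.60013580322266), 11.262334823608398) [ 426.5 -230.6  104. ] [ 427.2 -230.8  108. ]
time: 2.95
tool_pos: [391.8, -317.8, 76.6]
tcp_rot: [-3.141, 0.0, 1.192]
contact_force: [0.3, 0.8, -0.3]
grip_width: 50.2
time: 3.65
tool_pos: [392.0, -317.6, 76.8]
tcp_rot: [-3.142, 0.0, 1.193]
contact_force: [-1.3, 0.7, 1.5]
grip_width: 10.9
```

```bash
python3 -m handwheel '[{"claw":6,"dx":-1,"dy":0,"dz":0,"rx":0,"ry":0,"rz":0},{"claw":6,"dx":-2,"dy":0,"dz":0,"rx":0,"ry":0,"rz":0},{"claw":6,"dx":-3,"dy":0,"dz":0,"rx":0,"ry":0,"rz":0},{"claw":6,"dx":-3,"dy":0,"dz":0,"rx":0,"ry":0,"rz":0},{"claw":6,"dx":-3,"dy":0,"dz":0,"rx":0,"ry":0,"rz":0},{"claw":6,"dx":-2,"dy":0,"dz":0,"rx":0,"ry":0,"rz":0},{"claw":6,"dx":-1.5,"dy":0,"dz":0,"rx":0,"ry":0,"rz":0},{"claw":6,"dx":-1,"dy":0,"dz":0,"rx":0,"ry":0,"rz":0},{"claw":6,"dx":0,"dy":0,"dz":0,"rx":0,"ry":0,"rz":0}]'
```

```text
time: 4.55
tool_pos: [386.4, -331.5, 76.7]
tcp_rot: [-3.141, -0.003, 1.192]
contact_force: [4.2, 9.2, 5.8]
grip_width: 11.0
```

```bash
python3 -m handwheel '[{"claw":20,"dx":0,"dy":0,"dz":0,"rx":0,"ry":0,"rz":0},{"claw":30,"dx":0,"dy":0,"dz":0,"rx":0,"ry":0,"rz":0},{"claw":40,"dx":0,"dy":0,"dz":-5,"rx":0,"ry":0,"rz":0},{"claw":60,"dx":0,"dy":0,"dz":-20,"rx":0,"ry":0,"rz":0},{"claw":91,"dx":0,"dy":0,"dz":-30,"rx":0,"ry":0,"rz":0},{"claw":91,"dx":0,"dy":0,"dz":-30,"rx":0,"ry":0,"rz":0},{"claw":91,"dx":0,"dy":0,"dz":-30,"rx":0,"ry":0,"rz":0},{"claw":91,"dx":0,"dy":0,"dz":-20,"rx":0,"ry":0,"rz":0},{"claw":91,"dx":0,"dy":0,"dz":-5,"rx":0,"ry":0,"rz":0},{"claw":91,"dx":0,"dy":0,"dz":0,"rx":0,"ry":0,"rz":0}]'
python3 - <<'E'
from h import *
c,o=snap('wrist','w2');V=wview(c,o);K=c['camera_matrix'];np.savez('pics/w2v',K=K,V=V)
h=cv2.cvtColor(c['frame'],cv2.COLOR_RGB2HSV)
u,v=proj(K,V,(427,-232,104)).astype(int);u0,v0=max(u-100,0),max(v-70,0)
m=cv2.inRange(h,(8,38,40),(32,255,255));k=np.zeros_like(m);cv2.circle(k,(int(u),int(v)),44,255,-1);m&=k
m=cv2.morphologyEx(m,cv2.MORPH_CLOSE,np.ones((5,5)))
ct=max(cv2.findContours(m,cv2.RETR_EXTERNAL,cv2.CHAIN_APPROX_NONE)[0],key=cv2.contourArea)
e=cv2.fitEllipse(cv2.convexHull(ct));print(u,v,e,ray(K,V,*e[0],104).round(1))
print(o['tool_pos'],u0,v0,'knob expect home/out',proj(K,V,(393.7,-315.8,92)),proj(K,V,(387.8,-330.7,92)))
cv2.imwrite('pics/w2c.png',cv2.resize(c['frame'][v0:v0+200,u0:u0+200,::-1],None,fx=3,fy=3,interpolation=cv2.INTER_CUBIC))
E
```

```text
time: 5.55
tool_pos: [385.9, -333.3, 217.1]
tcp_rot: [3.14, 0.001, 1.193]
contact_force: [-0.5, -1.0, 0.5]
grip_width: 86.3
316 56 ((315.20819091796875, 54.53288650512695), (76.62303161621094, 84.53917694091797), 13.281248092651367) [ 426.4 -230.5  104. ]
[ 385.94220345 -333.27824899  217.09239068] 216 0 knob expect home/out [316.58371833 168.41211286] [316.60377649 185.98467203]
```

View pics/w2c.png

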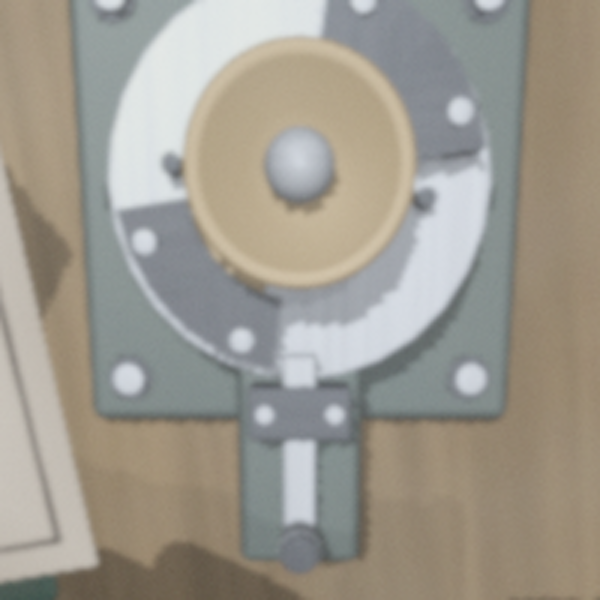

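Run:
```python
from h import *
for n,k,g in (('w2v',(299/3+216,547/3),(299/3+216,440/3)),):
    f=np.load(f'pics/{n}.npz');K,V=f['K'],f['V']
    a=ray(K,V,*k,92);b=ray(K,V,*g,77);print(a,b,np.linalg.norm((a-b)[:2]))
f=np.load('pics/w1v.npz');print(np.linalg.norm((a-ray(f['K'],f['V'],316,186.5,92))[:2]))
im=cv2.imread('pics/w1.png')[130:215,270:360];cv2.imwrite('pics/c2.png',cv2.resize(im,None,fx=6,fy=6,interpolation=cv2.INTER_CUBIC))
```

```text
[ 388.26831524 -327.2569779    92.        ] [ 399.22516899 -299.74917865   77.        ] 29.609654907866513
14.008855756911077
```

View pics/c2.png

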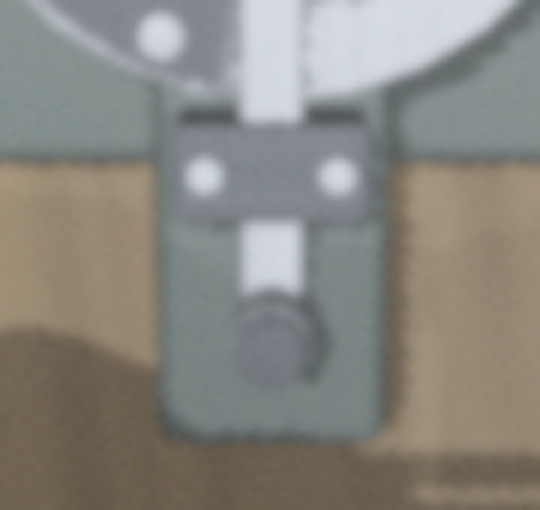

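The bolt appears to be 13.6 to 15.3 mm out, which is thin against the 12 mm limit. I'll grip it again and pull against the stop to be sure.

```bash
python3 -m handwheel '[{"claw":50,"dx":2,"dy":0,"dz":15,"rx":0,"ry":0,"rz":0},{"claw":50,"dx":0,"dy":0,"dz":30,"rx":0,"ry":0,"rz":0},{"claw":50,"dx":0,"dy":0,"dz":35,"rx":0,"ry":0,"rz":0},{"claw":50,"dx":0,"dy":0,"dz":35,"rx":0,"ry":0,"rz":0},{"claw":50,"dx":0,"dy":0,"dz":18,"rx":0,"ry":0,"rz":0},{"claw":30,"dx":0,"dy":0,"dz":7,"rx":0,"ry":0,"rz":0},{"claw":18,"dx":0,"dy":0,"dz":0,"rx":0,"ry":0,"rz":0},{"claw":6,"dx":0,"dy":0,"dz":0,"rx":0,"ry":0,"rz":0},{"claw":6,"dx":0,"dy":0,"dz":0,"rx":0,"ry":0,"rz":0},{"claw":6,"dx":0,"dy":0,"dz":0,"rx":0,"ry":0,"rz":0}]'
python3 -m handwheel '[{"claw":6,"dx":-1,"dy":0,"dz":0,"rx":0,"ry":0,"rz":0},{"claw":6,"dx":-1,"dy":0,"dz":0,"rx":0,"ry":0,"rz":0},{"claw":6,"dx":-1,"dy":0,"dz":0,"rx":0,"ry":0,"rz":0},{"claw":6,"dx":-1,"dy":0,"dz":0,"rx":0,"ry":0,"rz":0},{"claw":6,"dx":-1,"dy":0,"dz":0,"rx":0,"ry":0,"rz":0},{"claw":6,"dx":0,"dy":0,"dz":0,"rx":0,"ry":0,"rz":0}]'
```

```text
time: 6.6
tool_pos: [387.0, -331.5, 77.7]
tcp_rot: [3.14, 0.001, 1.193]
contact_force: [-0.2, 0.0, 0.7]
grip_width: 15.5
time: 7.2
tool_pos: [386.2, -331.8, 77.3]
tcp_rot: [-3.141, -0.007, 1.192]
contact_force: [8.7, 17.9, 8.6]
grip_width: 10.8
```

It holds at about 20 N with only about 1 mm of further travel, so it is at the stop. Next: release, rise and move over the dish.

```bash
python3 -m handwheel '[{"claw":20,"dx":2,"dy":0,"dz":0,"rx":0,"ry":0,"rz":0},{"claw":35,"dx":0,"dy":0,"dz":0,"rx":0,"ry":0,"rz":0},{"claw":50,"dx":0,"dy":0,"dz":-8,"rx":0,"ry":0,"rz":0},{"claw":70,"dx":0,"dy":0,"dz":-20,"rx":0,"ry":0,"rz":0},{"claw":91,"dx":0,"dy":0,"dz":-25,"rx":0,"ry":0,"rz":0},{"claw":91,"dx":0,"dy":0,"dz":-20,"rx":0,"ry":0,"rz":0},{"claw":91,"dx":10,"dy":0,"dz":-8,"rx":0,"ry":0,"rz":0},{"claw":91,"dx":25,"dy":0,"dz":0,"rx":0,"ry":0,"rz":0},{"claw":91,"dx":30,"dy":0,"dz":0,"rx":0,"ry":0,"rz":0},{"claw":91,"dx":25,"dy":0,"dz":0,"rx":0,"ry":0,"rz":0}]'
python3 -m handwheel '[{"claw":91,"dx":12,"dy":0,"dz":0,"rx":0,"ry":0,"rz":0},{"claw":91,"dx":3,"dy":0,"dz":0,"rx":0,"ry":0,"rz":0},{"claw":91,"dx":0,"dy":0,"dz":0,"rx":0,"ry":0,"rz":0}]'
python3 tgt.py 426.1 -231.6 80 1.192
```

```text
time: 8.2
tool_pos: [418.8, -248.7, 157.5]
tcp_rot: [-3.141, -0.0, 1.192]
contact_force: [-0.9, -0.5, 0.1]
grip_width: 86.6
time: 8.5
tool_pos: [424.3, -236.4, 157.6]
tcp_rot: [-3.142, 0.0, 1.193]
contact_force: [-0.8, -0.8, -0.9]
grip_width: 91.3
t 8.5 pos [ 424.3 -236.4  157.6] rpy [-3.1416e+00  4.0000e-04  1.1934e+00] w 91.3 F [-0.8 -0.8 -0.9]
tool shift [ 5.17 -0.11 77.64] rotvec [-0.      0.0004  0.0014]
```

```bash
python3 -m handwheel '[{"claw":91,"dx":3,"dy":0,"dz":5,"rx":0,"ry":0,"rz":0},{"claw":91,"dx":2,"dy":0,"dz":12,"rx":0,"ry":0,"rz":0},{"claw":91,"dx":0,"dy":0,"dz":18,"rx":0,"ry":0,"rz":0},{"claw":91,"dx":0,"dy":0,"dz":18,"rx":0,"ry":0,"rz":0},{"claw":91,"dx":0,"dy":0,"dz":12,"rx":0,"ry":0,"rz":0},{"claw":85,"dx":0,"dy":0,"dz":7,"rx":0,"ry":0,"rz":0},{"claw":78,"dx":0,"dy":0,"dz":4.5,"rx":0,"ry":0,"rz":0},{"claw":71,"dx":0,"dy":0,"dz":0,"rx":0,"ry":0,"rz":0},{"claw":67,"dx":0,"dy":0,"dz":0,"rx":0,"ry":0,"rz":0},{"claw":65,"dx":0,"dy":0,"dz":0,"rx":0,"ry":0,"rz":0}]'
python3 tgt.py 426.1 -231.6 80 1.192
python3 -m handwheel '[{"claw":64,"dx":0,"dy":0,"dz":0,"rx":0,"ry":0,"rz":0},{"claw":63,"dx":0,"dy":0,"dz":0,"rx":0,"ry":0,"rz":0},{"claw":62.4,"dx":0,"dy":0,"dz":0,"rx":0,"ry":0,"rz":0},{"claw":61.8,"dx":0,"dy":0,"dz":0,"rx":0,"ry":0,"rz":0},{"claw":61.2,"dx":0,"dy":0,"dz":0,"rx":0,"ry":0,"rz":0}]'
```

```text
time: 9.5
tool_pos: [426.4, -231.9, 81.7]
tcp_rot: [3.14, 0.0, 1.193]
contact_force: [-0.0, 0.1, -0.1]
grip_width: 65.9
t 9.5 pos [ 426.4 -231.9   81.7] rpy [3.1405e+00 4.0000e-04 1.1928e+00] w 65.9 F [-0.   0.1 -0.1]
tool shift [ 0.19 -0.44  1.74] rotvec [0.0011 0.0004 0.0008]
time: 10.0
tool_pos: [426.2, -231.6, 81.2]
tcp_rot: [3.141, 0.0, 1.193]
contact_force: [-0.3, -0.3, 0.5]
grip_width: 61.4
```

```bash
python3 -m handwheel '[{"claw":60.8,"dx":0,"dy":0,"dz":0,"rx":0,"ry":0,"rz":0},{"claw":60.4,"dx":0,"dy":0,"dz":0,"rx":0,"ry":0,"rz":0},{"claw":60,"dx":0,"dy":0,"dz":0,"rx":0,"ry":0,"rz":0},{"claw":59.5,"dx":0,"dy":0,"dz":0,"rx":0,"ry":0,"rz":0},{"claw":59,"dx":0,"dy":0,"dz":0,"rx":0,"ry":0,"rz":0},{"claw":57,"dx":0,"dy":0,"dz":0,"rx":0,"ry":0,"rz":0},{"claw":54,"dx":0,"dy":0,"dz":0,"rx":0,"ry":0,"rz":0},{"claw":50,"dx":0,"dy":0,"dz":0,"rx":0,"ry":0,"rz":0}]'; python3 -c "
from h import *
c,o=snap('wrist','w3');o=o;print(o['contact_force'],o['moment'])
cv2.imwrite('pics/w3c.png',cv2.resize(c['frame'][:,120:520,::-1],None,fx=1.45,fy=1.45))"
```

```text
time: 10.8
tool_pos: [426.1, -231.6, 81.2]
tcp_rot: [-3.142, 0.0, 1.193]
contact_force: [0.5, -0.6, -0.4]
grip_width: 59.5
[ 0.49848344 -0.59194862 -0.39648242] [-0.05983496 -0.10051111  0.07337175]
```

View pics/w3c.png

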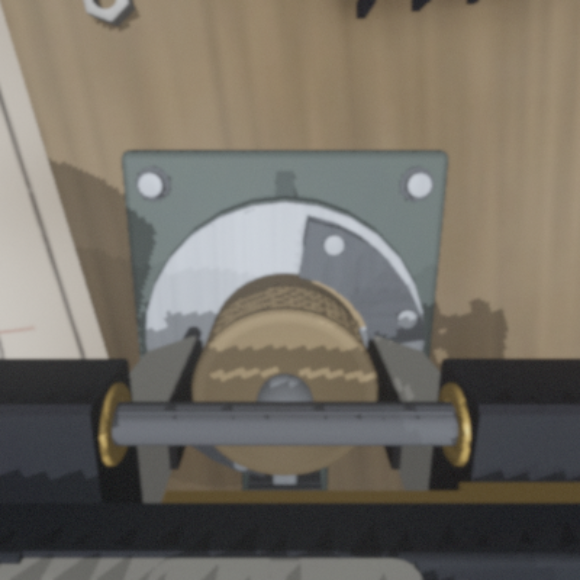

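The dish is gripped at 59.5 mm with no side load, and the ball is central at about (285,390) in the crop. I'll turn it anticlockwise, which is negative rz.

```bash
python3 -m handwheel '[{"claw":50,"dx":0,"dy":0,"dz":0,"rx":0,"ry":0,"rz":-0.03},{"claw":50,"dx":0,"dy":0,"dz":0,"rx":0,"ry":0,"rz":-0.05},{"claw":50,"dx":0,"dy":0,"dz":0,"rx":0,"ry":0,"rz":-0.06},{"claw":50,"dx":0,"dy":0,"dz":0,"rx":0,"ry":0,"rz":-0.06},{"claw":50,"dx":0,"dy":0,"dz":0,"rx":0,"ry":0,"rz":-0.06},{"claw":50,"dx":0,"dy":0,"dz":0,"rx":0,"ry":0,"rz":-0.06},{"claw":50,"dx":0,"dy":0,"dz":0,"rx":0,"ry":0,"rz":-0.06},{"claw":50,"dx":0,"dy":0,"dz":0,"rx":0,"ry":0,"rz":-0.06},{"claw":50,"dx":0,"dy":0,"dz":0,"rx":0,"ry":0,"rz":-0.04},{"claw":50,"dx":0,"dy":0,"dz":0,"rx":0,"ry":0,"rz":-0.02}]'; python3 -c "
from h import *
o=bot.get_obs();print(o['contact_force'],o['moment'],o['tool_pos'])"
```

```text
time: 11.85
tool_pos: [426.1, -231.6, 81.2]
tcp_rot: [-3.142, 0.0, 1.695]
contact_force: [0.2, -0.2, 0.2]
grip_width: 59.1
[ 0.18103538 -0.16745319  0.17041065] [-0.02042973 -0.15497104 -0.05011684] [ 426.11288361 -231.64570317   81.19411471]
```

```bash
python3 -m handwheel '[{"claw":50,"dx":0,"dy":0,"dz":0,"rx":0,"ry":0,"rz":-0.03},{"claw":50,"dx":0,"dy":0,"dz":0,"rx":0,"ry":0,"rz":-0.05},{"claw":50,"dx":0,"dy":0,"dz":0,"rx":0,"ry":0,"rz":-0.06},{"claw":50,"dx":0,"dy":0,"dz":0,"rx":0,"ry":0,"rz":-0.06},{"claw":50,"dx":0,"dy":0,"dz":0,"rx":0,"ry":0,"rz":-0.06},{"claw":50,"dx":0,"dy":0,"dz":0,"rx":0,"ry":0,"rz":-0.06},{"claw":50,"dx":0,"dy":0,"dz":0,"rx":0,"ry":0,"rz":-0.06},{"claw":50,"dx":0,"dy":0,"dz":0,"rx":0,"ry":0,"rz":-0.06},{"claw":50,"dx":0,"dy":0,"dz":0,"rx":0,"ry":0,"rz":-0.06},{"claw":50,"dx":0,"dy":0,"dz":0,"rx":0,"ry":0,"rz":-0.06}]'
python3 -m handwheel '[{"claw":50,"dx":0,"dy":0,"dz":0,"rx":0,"ry":0,"rz":-0.06},{"claw":50,"dx":0,"dy":0,"dz":0,"rx":0,"ry":0,"rz":-0.06},{"claw":50,"dx":0,"dy":0,"dz":0,"rx":0,"ry":0,"rz":-0.06},{"claw":50,"dx":0,"dy":0,"dz":0,"rx":0,"ry":0,"rz":-0.06},{"claw":50,"dx":0,"dy":0,"dz":0,"rx":0,"ry":0,"rz":-0.06},{"claw":50,"dx":0,"dy":0,"dz":0,"rx":0,"ry":0,"rz":-0.05},{"claw":50,"dx":0,"dy":0,"dz":0,"rx":0,"ry":0,"rz":-0.03},{"claw":50,"dx":0,"dy":0,"dz":0,"rx":0,"ry":0,"rz":-0.01},{"claw":50,"dx":0,"dy":0,"dz":0,"rx":0,"ry":0,"rz":0},{"claw":50,"dx":0,"dy":0,"dz":0,"rx":0,"ry":0,"rz":0}]'; python3 -c "
from h import *
c,o=snap('wrist','w4');print(o['contact_force'],o['moment'],o['tool_pos'])
cv2.imwrite('pics/w4c.png',cv2.resize(c['frame'][:,120:520,::-1],None,fx=1.45,fy=1.45))"
```

```text
time: 12.85
tool_pos: [426.1, -231.7, 81.2]
tcp_rot: [-3.142, 0.0, 2.256]
contact_force: [-0.4, -0.0, 0.1]
grip_width: 59.0
time: 13.85
tool_pos: [426.1, -231.6, 81.2]
tcp_rot: [-3.142, 0.0, 2.642]
contact_force: [-0.6, -0.4, -0.8]
grip_width: 59.2
[-0.63886482 -0.35467086 -0.82367639] [ 0.10816582 -0.13975187  0.01269794] [ 426.13083583 -231.63478353   81.19199824]
```

View pics/w4c.png

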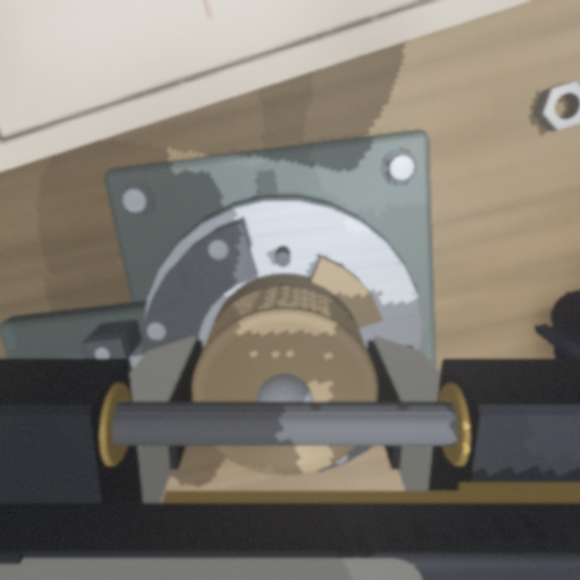

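The lug now shows in the open at about (345,290), near the stand's 135° direction and clear of the jaw. The ball is central. Lifting.

```bash
python3 -m handwheel '[{"claw":50,"dx":0,"dy":0,"dz":-0.5,"rx":0,"ry":0,"rz":0},{"claw":50,"dx":0,"dy":0,"dz":-1,"rx":0,"ry":0,"rz":0},{"claw":50,"dx":0,"dy":0,"dz":-1.5,"rx":0,"ry":0,"rz":0},{"claw":50,"dx":0,"dy":0,"dz":-2,"rx":0,"ry":0,"rz":0},{"claw":50,"dx":0,"dy":0,"dz":-2,"rx":0,"ry":0,"rz":0},{"claw":50,"dx":0,"dy":0,"dz":-2,"rx":0,"ry":0,"rz":0},{"claw":50,"dx":0,"dy":0,"dz":-1.5,"rx":0,"ry":0,"rz":0},{"claw":50,"dx":0,"dy":0,"dz":-1,"rx":0,"ry":0,"rz":0},{"claw":50,"dx":0,"dy":0,"dz":-0.5,"rx":0,"ry":0,"rz":0},{"claw":50,"dx":0,"dy":0,"dz":0,"rx":0,"ry":0,"rz":0}]'
```

```text
time: 14.9
tool_pos: [426.2, -231.7, 93.3]
tcp_rot: [-3.141, 0.0, 2.643]
contact_force: [0.1, -0.4, -3.4]
grip_width: 59.2
```

The load is about 2.4–3.4 N, which matches dish plus ball with nothing snagging. I'll carry on up.

```bash
python3 -m handwheel '[{"claw":50,"dx":0,"dy":0,"dz":-1,"rx":0,"ry":0,"rz":0},{"claw":50,"dx":0,"dy":0,"dz":-2,"rx":0,"ry":0,"rz":0},{"claw":50,"dx":0,"dy":0,"dz":-3,"rx":0,"ry":0,"rz":0},{"claw":50,"dx":0,"dy":0,"dz":-4,"rx":0,"ry":0,"rz":0},{"claw":50,"dx":0,"dy":0,"dz":-5,"rx":0,"ry":0,"rz":0},{"claw":50,"dx":0,"dy":0,"dz":-5,"rx":0,"ry":0,"rz":0},{"claw":50,"dx":0,"dy":0,"dz":-5,"rx":0,"ry":0,"rz":0},{"claw":50,"dx":0,"dy":0,"dz":-5,"rx":0,"ry":0,"rz":0},{"claw":50,"dx":0,"dy":0,"dz":-5,"rx":0,"ry":0,"rz":0},{"claw":50,"dx":0,"dy":0,"dz":-5,"rx":0,"ry":0,"rz":0}]'
python3 -m handwheel '[{"claw":50,"dx":0,"dy":0,"dz":-5,"rx":0,"ry":0,"rz":0},{"claw":50,"dx":0,"dy":0,"dz":-5,"rx":0,"ry":0,"rz":0},{"claw":50,"dx":0,"dy":0,"dz":-5,"rx":0,"ry":0,"rz":0},{"claw":50,"dx":0,"dy":0,"dz":-5,"rx":0,"ry":0,"rz":0},{"claw":50,"dx":0,"dy":0,"dz":-5,"rx":0,"ry":0,"rz":0},{"claw":50,"dx":0,"dy":0,"dz":-5,"rx":0,"ry":0,"rz":0},{"claw":50,"dx":0,"dy":0,"dz":-5,"rx":0,"ry":0,"rz":0},{"claw":50,"dx":0,"dy":0,"dz":-5,"rx":0,"ry":0,"rz":0},{"claw":50,"dx":0,"dy":0,"dz":-4,"rx":0,"ry":0,"rz":0},{"claw":50,"dx":0,"dy":0,"dz":-3,"rx":0,"ry":0,"rz":0}]'
python3 -m handwheel '[{"claw":50,"dx":0,"dy":0,"dz":-2,"rx":0,"ry":0,"rz":0},{"claw":50,"dx":0,"dy":0,"dz":-1,"rx":0,"ry":0,"rz":0},{"claw":50,"dx":0,"dy":0,"dz":0,"rx":0,"ry":0,"rz":0},{"claw":50,"dx":0,"dy":0,"dz":0,"rx":0,"ry":0,"rz":0},{"claw":50,"dx":0,"dy":0,"dz":0,"rx":0,"ry":0,"rz":0},{"claw":50,"dx":0,"dy":0,"dz":0,"rx":0,"ry":0,"rz":0},{"claw":50,"dx":0,"dy":0,"dz":0,"rx":0,"ry":0,"rz":0},{"claw":50,"dx":0,"dy":0,"dz":0,"rx":0,"ry":0,"rz":0}]'
python3 -c "
from h import *
c,o=snap('wrist','w5');s,_=snap('scene','s5');print(o['contact_force'],o['moment'],o['tool_pos'])
a=cv2.resize(c['frame'][:,140:500,::-1],(390,433));b=cv2.resize(s['frame'][110:290,250:420,::-1],(409,433))
cv2.imwrite('pics/f5.png',np.hstack([a,b]))"
```

```text
time: 15.9
tool_pos: [426.1, -231.6, 133.7]
tcp_rot: [-3.142, 0.0, 2.643]
contact_force: [0.2, 0.3, -2.6]
grip_width: 59.2
time: 16.9
tool_pos: [426.2, -231.7, 180.6]
tcp_rot: [-3.141, 0.0, 2.643]
contact_force: [0.4, 0.5, -2.5]
grip_width: 59.4
time: 17.7
tool_pos: [426.1, -231.6, 183.2]
tcp_rot: [-3.142, -0.0, 2.643]
contact_force: [1.2, -0.2, -3.0]
grip_width: 59.1
[ 1.18129429 -0.19227939 -2.97334076] [ 0.04373882 -0.2415944   0.0078093 ] [ 426.12080335 -231.63252924  183.17036871]
```

View pics/f5.png

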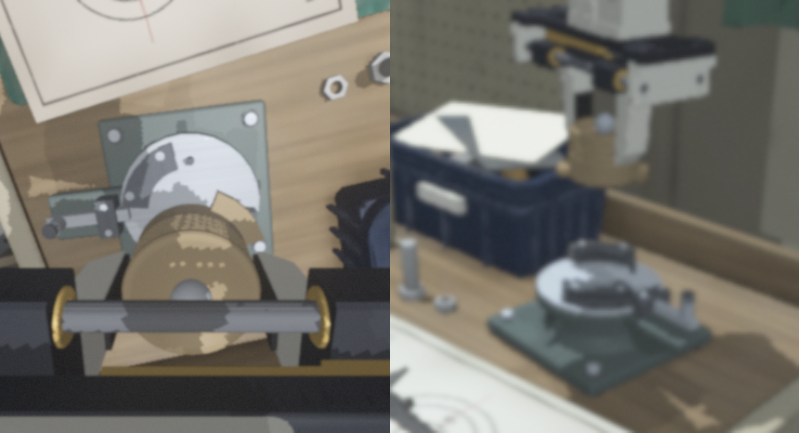

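The dish is clear of the stand and level, with the ball in the middle. The knob is drawn and the nut and hexagon bolt are still standing. Handing in.

```bash
python3 -c "
from plant import bot
print(bot.close_job())"
```

```text
the job is handed in; nothing more can be done
None
```

I drew the lock bolt, turned the dish 1.45 rad anticlockwise on its seat and lifted it straight up by 102 mm. The job was handed in at about 18 s with the arm still holding the dish. Handing in reports no verdict, so the result rests on these checks:

- **Dish:** the tool is level to within about 0.001 rad. The grip is steady at 59 mm and carries 2.5–3 N, about the weight of dish and ball. The last pictures show it clear of the stand. By eye, the lug was at about the stand's 135° direction after the turn, which fits a full quarter turn.
- **Ball:** it lies in the middle in the last wrist and scene pictures. I judged this by eye and did not measure it.
- **Bolt:** the pictures disagreed, giving between 13.6 and 15.3 mm of travel. I gripped it again and pulled; it held firm at about 20 N and moved only about 1 mm, so I take it to be at its stop. It still shows drawn in the last picture.
- **Nut and hexagon bolt:** the arm stayed away from both. They look undisturbed in the last pictures, but I did not measure their positions again.

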